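# Hang the drying tray on the slotted stand

### The job

Hang the empty metal drying tray on the slotted stand: hook both its tabs through the upper pair of slots, then press it down until it is fully home and the stand's spring catch has snapped over the strip across its back, and let go. Press gently, by feel, stopping as soon as it bottoms, and leave everything else on the bench where it is.

Things in the scene. Friction and masses are not known exactly. Their poses are not given: they have to be found in the camera images.
- tray: Loose steel drying tray, 0.25-0.47 kg, standing flat. Floor 120 (x) x 150 (y) x 4 mm, origin at the centre of its underside, z up, +x towards its back. Rims 20 mm tall at front and sides; back plate 4 mm thick, 73 mm tall, rear face at x = 62 mm, with a window (y +-35 mm). Across the window runs the catch strip, 27 to 38 mm above the underside, its rear face sloping out to x = 62 at its top edge.
- tray_tabs (a point): On the tray's rear face midway between the tabs, level with the underside of their necks: (62, 0, 60) mm in the tray's frame. The two hooked tabs, at y = +-50 mm, are 6 mm wide and stick out 10.4 mm: a neck 5.4 mm long and 6 mm tall (60 to 66 mm above the tray's underside), then a downturned tip 5 mm thick reaching 14 mm below the neck's underside.
- tray_grip (a point): Middle of the handle's cross bar, (0, 0, 111) mm in the tray's frame. The bar is 12 mm thick (x), 64 mm long (y), 97 to 125 mm above the tray's underside, on two legs 12 x 8 mm at y = +-28 mm.
- stand: Fixed stand: foot 170 x 200 x 14 mm, two upright metal posts. Origin on the table below the middle of the posts' front face; +x points into the stand: bring the tray from the -x side, axes parallel, back plate towards it. Posts: strips 4 mm thick (x 0 to 4), 30 mm wide, at y = +-50 mm, 209 mm tall. Slots 10 mm wide, 39 mm tall: upper 160 to 199 mm, lower (not used) 80 to 119 mm above the table.
- stand_seat (a point): Front face of the posts, midway between them, at the nominal lower edge of the upper slots: (0, 0, 160) mm in the stand's frame. When home the tray's tabs point is here, necks resting on the slots' lower edges. Tabs pass through with the tray 14 to 33 mm above home. Posts, slots and catch are clamped up to 6 mm above or below nominal, not measured: find the bottom by feel.
- stand_catch (a point): Nominal tip of the catch tooth, (-4, 0, 141) mm in the stand's frame. The tooth, 22 mm wide, 3 mm tall, juts 4 mm out of the posts. From 16 mm above home the tray's strip wedges it back (5 to 12 N more than the tray's weight); let go there, the tray sticks unlocked. 1 to 2 mm above home it snaps out over the strip. Then firm: 12 to 20 N is enough; contact forces over 50 N (levering included) fail.
- catch (a joint): Spring catch between the posts: how far its tooth is pushed back into the stand (m). 0 = fully out, at rest; up to 0.007. It must be out again, over the tray's catch strip, when the tray is home.
- jar_a: Bystander: clear jar with yellow cap, 52 mm across, 75 mm tall; origin under its centre.
- jar_b: Bystander: clear jar with yellow cap, 48 mm across, 65 mm tall; origin under its centre.
- canister: Bystander: black canister, 84 mm across, 110 mm tall; origin under its centre.
- caliper: Bystander: sliding caliper lying flat, 190 mm long; origin under the middle of its beam.
- brush: Bystander: hand brush lying flat; origin under its middle.
- cranial_cap: Bystander: bone-coloured dome on a cork ring, 120 mm across, 91 mm tall; origin under its centre.
- bone: Bystander: long bone lying flat, 215 mm long; origin under its middle.
Things that resemble listed ones, but are neither listed nor needed, are in the scene too. Leave any pink look-alike of the tray alone.

How it is judged:
On the way:
1. both tabs are through the upper slots, the back plate against the posts, the tray still above its locked height (x of tray_tabs in the frame of stand_seat between -0.005 and 0.003 m and y of tray_tabs in the frame of stand_seat between -0.005 and 0.005 m and z of tray_tabs in the frame of stand_seat between 0.0078 and 0.041 m and angle between the x axis of tray and the x axis of stand, either way round below 0.1 rad), for 0.1 s.
At the end, for the whole second after the job is handed in: Tray hangs released and at rest in the upper slots: tabs point within 7.5 mm of the nominal seat in height and 5 mm sideways, 6 mm before to 3 mm behind the posts' front face, tray within 0.1 rad of upright and square with the stand, bearing on it, catch under 1.2 mm (x of tray_tabs in the frame of stand_seat between -0.006 and 0.003 m and y of tray_tabs in the frame of stand_seat between -0.005 and 0.005 m and z of tray_tabs in the frame of stand_seat between -0.0075 and 0.0075 m and value of joint catch below 0.0012 m and angle between the x axis of tray and the x axis of stand, either way round below 0.1 rad and angle between tray's own z axis and vertical below 0.1 rad and linear speed of tray below 0.02 m/s and contact force between tray and stand above 0.5 N); the robot touches nothing.
It fails at once if the tray is pressed against the stand with more than 50 N (contact force between tray and stand above 50 N).
It fails at once if the robot pushes the stand with more than 50 N (contact force between any of the fingers, the arm and stand above 50 N).
It fails at once if a bystander is moved by more than 30 mm (distance of any of jar_a, jar_b, canister, caliper, brush, cranial_cap, bone from where it was at the start of the episode above 0.03 m).
It also fails if it takes over 69 s, if anything falls off the work surface, if the arm or the gripper's body presses on something with over 40 N, if the wrist force passes 120 N, or if a joint passes its speed limit or range.

### The arm

A 7-joint arm with a two-finger parallel gripper is mounted at the origin on the work surface. World frame = base frame: x ahead of the robot, y to its left, z up, the work surface at z = 0. Lengths are in m, angles in rad, forces in N, time in s.
With the tool pointing down it reaches from about 0.425 to 1.025 m from the base axis. Payload 3.6 kg.
Tool frame: the origin (TCP) lies midway between the tips of the shut fingers; the grasp point (between the pads) lies 19 mm behind it; z points along the fingers, y is the direction in which the jaws open and shut (so a half turn about z gives the same grasp; the last joint's range is limited). The gripper opens to 85 mm and grips with 20 to 120 N. Pads are 22 mm wide; open, the fingers measure 114 mm over their backs; the gripper's body (76 mm by 85 mm) begins 54 mm behind the grasp point. The pads swing forward as they close: fully open they stand 13 mm farther back than shut.
Start: joints at [1.071, 0.591, 0.048, 1.609, -0.033, 0.943, -0.034], TCP at [0.286, -0.666, 0.231] pointing down, gripper open.
Joint ranges: [-2.69, 2.69], [-0.47, 2.24], [-1.27, 1.36], [0.19, 2.51], [-1.53, 4.68], [0.08, 2.07], [-3.09, 3.09]. Speed limits (rad/s): [2.57, 2.57, 3.14, 3.14, 3.14, 3.14, 3.14].

### API

Orientations are given as a rotation vector (axis times angle).
In Python, from bench import r gives the robot as it stands.
- The arm moves only by the shell command python3 -m creep 'ROWS'. ROWS is JSON, a list of rows, each a list of 5 numbers: the shift along the world's x, y, z in units of 20 cm (1.0 is 20 cm), then the turn about the world's z in units of 0.5 rad (1.0 is 0.5 rad), then the opening in per cent of the stroke, from 0 (shut) to 100 (fully open). A call has 1 to 5 rows; each row shifts and turns the commanded pose from where the row before left it; what a row does not reach is not made up. A row lasts 1/12 s, in which the tool goes at most 41.7 mm and 7.16 degrees, less where a joint would pass 70% of its speed; a pose out of reach is approached as far as the arm can. A call with a number of a shift or a turn outside -1 to 1 is refused whole. A call with a gripper value outside its range is refused whole. The fingers move at their own pace and stop on an object; the grip force is fixed at half the most. Time passes only in rows, so rows that do not move let the fingers close. It gives the time, the measured TCP pose, the force and the opening at its end, in the units of the state.
- r.sense(): the state, without advancing time (a new reading comes with each control period).
- r.capture(name): name is "side" or "top"; returns the picture (400x640x3 uint8, red, green, blue); there is no depth.
- r.calibration(name): a dict with "intrinsics" (3x3 intrinsics, pixels), "rvec" (rotation vector, rad) and "tvec" (3), from world to camera coordinates, as OpenCV has them. Camera axes: x right, y down, z forward; pixel columns grow to the right and rows downward; lengths in m; the calibration is good to about 2 mm. A picture is of the moment at which its call begins. calibration takes no time and is no camera call.
- r.close_job(): hands the job in, once; it reports no verdict.
Trained networks look in the newest picture that a camera, given by its name, has taken for a name from the list of things; names that differ only in an ending like _2 or _b are one class to them, and where a whole thing is asked for, a point or a joint stands for the part that bears it (a point fixed in the world has none). Each returns a list of dicts, best first, with "conf" (0 to 1); they miss things now and then, are a little off and sometimes report something else, mostly with a low value. They report only what shows in the picture. A call takes as long as a camera call. They do not tell look-alikes from the thing itself.
- r.find_in(camera, query): "location" ([x, y, z] in m, in world coordinates, good to about 4 mm: the middle of the surface that is visible of it).
The state is a dict: "t": time; "joints": joint angles; "joint_vel": joint speeds; "joint_torque": joint torques, N m; "position": TCP position; "tcp_rot": TCP orientation; "wrist_force": force on the tool from outside, world axes, zero at the start; "wrist_torque": the same for the moment, N m; "width": finger opening in m.
Only numpy, scipy, OpenCV 4.12 (cv2) and the standard library are available. Lean on these libraries where they do the work, as an engineer would, in place of code of your own. Each camera call takes 0.05 s, during which the arm holds its last target.

## Working session

There is one attempt and no reset: what is moved stays moved. The work goes in short steps, Python scripts to look and compute and a shell command to move; the robot and the scene stay as the last step left them, time stands still between calls to the robot, and variables do not carry over. Pictures are saved under pics/ and viewed, and the job is handed in when it is done.

```bash
ls; mkdir -p pics; python3 - <<'E'
from bench import r
import cv2
for n in ["side","top"]:
    im=r.capture(n); cv2.imwrite(f"pics/{n}0.png",im[:,:,::-1])
    c=r.calibration(n); print(n,c)
    for q in ["tray","stand","tray_grip","tray_tabs","stand_seat","stand_catch"]:
        try: print(q,[(([round(x,3) for x in d["location"]]),round(d["conf"],2)) for d in r.find_in(n,q)])
        except Exception as e: print(q,e)
s=r.sense(); print(s)
E
```

```text
pics
side {'intrinsics': array([[415.67938797,   0.        , 313.69865672],
       [  0.        , 415.67938797, 200.5261837 ],
       [  0.        ,   0.        ,   1.        ]]), 'rvec': array([ 0.38516167, -2.80914122,  1.11073149]), 'tvec': array([0.52257987, 0.17356357, 1.21212567])}
tray [([0.319, 0.213, 0.003], 0.89), ([0.537, 0.249, 0.005], 0.69)]
stand [([0.561, -0.188, 0.015], 0.9), ([0.535, 0.248, 0.003], 0.54), ([0.258, -0.362, 0.003], 0.16)]
tray_grip [([0.538, 0.246, 0.003], 0.9), ([0.32, 0.213, 0.008], 0.59), ([0.562, -0.187, 0.018], 0.28)]
tray_tabs [([0.539, 0.246, 0.004], 0.91), ([0.322, 0.213, 0.003], 0.91)]
stand_seat [([0.566, -0.189, 0.011], 0.6)]
stand_catch [([0.562, -0.188, 0.015], 0.82)]
top {'intrinsics': array([[385.40737803,   0.        , 318.45605481],
       [  0.        , 385.40737803, 200.42658775],
       [  0.        ,   0.        ,   1.        ]]), 'rvec': array([ 2.19263567, -2.01689811,  0.20832865]), 'tvec': array([-0.03327943,  0.56306768,  1.24430233])}
tray [([0.323, 0.207, 0.003], 0.93), ([0.538, 0.237, 0.002], 0.74)]
stand [([0.567, -0.207, 
[... 324 characters left out ...]
ints': array([ 1.07149933,  0.59116325,  0.04837858,  1.60850984, -0.03328782,
        0.94272314, -0.03369394]), 'joint_vel': array([ 1.23769201e-03,  6.58910341e-05,  3.03571618e-04, -1.37547379e-03,
        1.61700513e-03,  7.12323718e-04,  5.24219425e-04]), 'joint_torque': array([ 5.10843847e-05, -5.48454094e+01,  1.54598560e+00, -1.98491943e+01,
        9.41690756e-03,  1.60846212e-03, -1.42692991e-05]), 'position': array([ 0.28620384, -0.66610902,  0.23132473]), 'tcp_rot': array([ 3.07712089e+00,  6.33156558e-01, -3.27509714e-05]), 'wrist_force': array([-0.44357241,  0.22062927, -0.07212472]), 'wrist_torque': array([-0.02259882, -0.02300838, -0.0195914 ]), 'width': 0.08547170229880559}
```

View pics/side0.png

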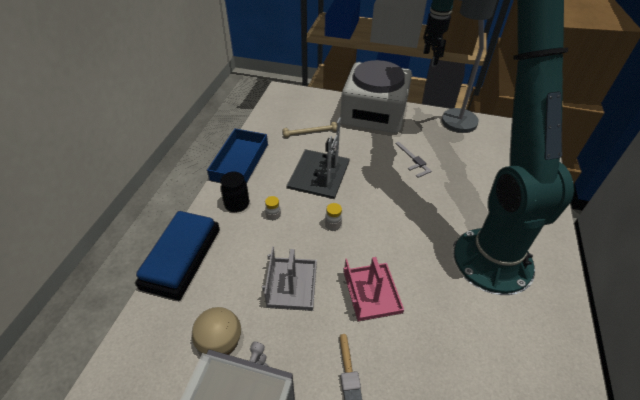

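View pics/top0.png

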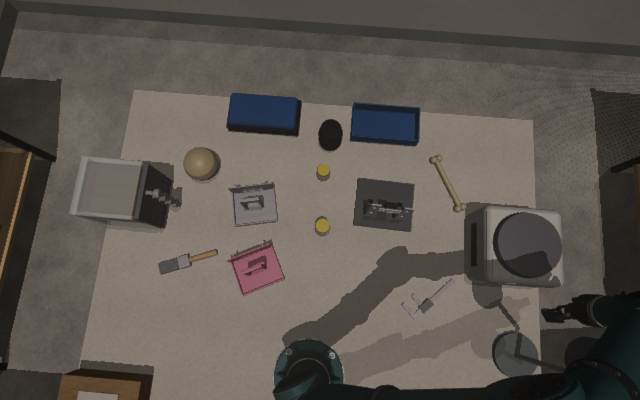

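Two tray-shaped things are visible: grey metal at top (255,205) / side (290,280), and pink at top (257,268) / side (373,290). The grey steel one fits the description and the pink one is the look-alike. I'll confirm with crops.

```bash
python3 - <<'E'
import cv2,numpy as np
t=cv2.imread("pics/top0.png"); s=cv2.imread("pics/side0.png")
def up(im,x0,y0,w,h,f): return cv2.resize(im[y0:y0+h,x0:x0+w],None,fx=f,fy=f,interpolation=cv2.INTER_CUBIC)
cv2.imwrite("pics/c1.png",np.hstack([up(t,220,170,70,60,5.7),up(s,255,240,70,60,5.7)]))
cv2.imwrite("pics/c2.png",np.hstack([up(t,350,172,70,65,5.7),up(s,285,125,70,65,5.7)]))
E
```

```text
(no output)
```

View pics/c1.png

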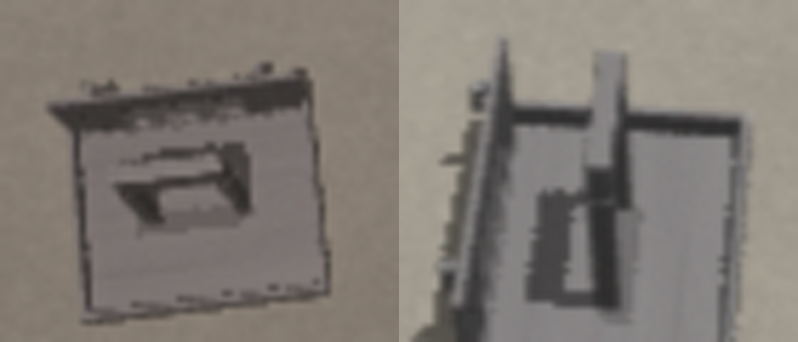

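View pics/c2.png

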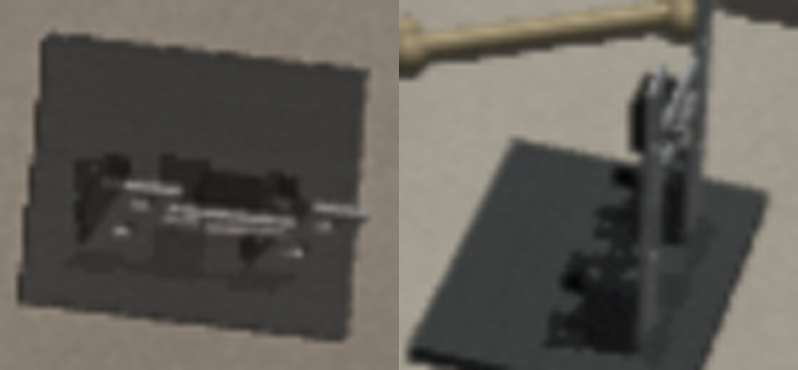

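The grey tray has its tabs on its rear face (crop left, at about (95,88) and (265,70)), so it's the right one. Next I'll fit the poses against a model.

```bash
cat > h.py <<'E'
import cv2,numpy as np
from scipy.optimize import minimize,least_squares
from bench import r
C={n:r.calibration(n) for n in("side","top")}
def proj(n,P):
    c=C[n]; p,_=cv2.projectPoints(np.asarray(P,float).reshape(-1,3),c["rvec"],c["tvec"],c["intrinsics"],None); return p.reshape(-1,2)
def box(x0,x1,y0,y1,z0,z1): return np.array([[x,y,z] for x in(x0,x1) for y in(y0,y1) for z in(z0,z1)])/1000.
TRAY=[box(-60,60,-75,75,0,4),box(-60,-58,-75,75,0,20),box(-60,60,73,75,0,20),box(-60,60,-75,-73,0,20),
 box(58,62,-75,75,0,27),box(58,62,-75,-35,0,73),box(58,62,35,75,0,73),box(58,62,-75,75,66,73),box(58,62,-35,35,27,38),
 box(62,72.4,47,53,60,66),box(67.4,72.4,47,53,46,66),box(62,72.4,-53,-47,60,66),box(67.4,72.4,-53,-47,46,66),
 box(-6,6,-32,32,97,125),box(-6,6,24,32,4,97),box(-6,6,-32,-24,4,97)]
POSTS=[box(0,4,35,65,14,160),box(0,4,-65,-35,14,160),box(0,4,35,45,160,209),box(0,4,55,65,160,209),box(0,4,-45,-35,160,209),box(0,4,-65,-55,160,209),box(0,4,35,65,199,209),box(0,4,-65,-35,199,209)]
def tf(P,x,y,z,yaw):
    c,s=np.cos(yaw),np.sin(yaw); R=np.array([[c,-s,0],[s,c,0],[0,0,1]]); return P@R.T+[x,y,z]
S=8
def mask(n,boxes,pose,x0,y0,w,h):
    m=np.zeros((h*4,w*4),np.uint8)
    for b in boxes:
        p=(proj(n,tf(b,*pose))-[x0,y0]+.5)*4-.5
        cv2.fillConvexPoly(m,cv2.convexHull(np.round(p*16).astype(np.int32)),255,shift=4)
    return cv2.resize(m,(w,h),interpolation=cv2.INTER_AREA)/255.
def wire(im,n,boxes,pose,x0,y0,w,h,f,col=(0,255,0)):
    o=cv2.resize(im[y0:y0+h,x0:x0+w],None,fx=f,fy=f,interpolation=cv2.INTER_CUBIC)
    for b in boxes:
        p=(proj(n,tf(b,*pose))-[x0,y0]+.5)*f-.5
        for i in range(8):
            for k in(1,2,4):
                if not i&k: cv2.line(o,tuple(np.round(p[i]).astype(int).tolist()),tuple(np.round(p[i|k]).astype(int).tolist()),col,1)
    return o
E
python3 - <<'E'
import cv2,numpy as np
for n,(x0,y0,w,h) in dict(top=(220,170,70,65),side=(255,240,70,75)).items():
    im=cv2.imread(f"pics/{n}0.png").astype(float)[y0:y0+h,x0:x0+w]
    ch=(im[:,:,2]-im[:,:,0])/im.sum(2)
    print(n,ch[2,2],ch[-3,2],np.median(ch[h//2-5:h//2+15,w//2:w//2+15]))
    cv2.imwrite(f"pics/ch_{n}.png",cv2.resize(np.clip(ch*2550+40,0,255).astype(np.uint8),None,fx=5,fy=5,interpolation=0))
a=cv2.imread("pics/ch_top.png");b=cv2.imread("pics/ch_side.png")
a=cv2.copyMakeBorder(a,0,b.shape[0]-a.shape[0],0,0,0);cv2.imwrite("pics/ch.png",np.hstack([a,b]))
E
```

```text
top 0.052770448548812667 0.05660377358490566 0.02849002849002849
side 0.03829787234042553 0.03862660944206009 0.006896551724137931
```

View pics/ch.png

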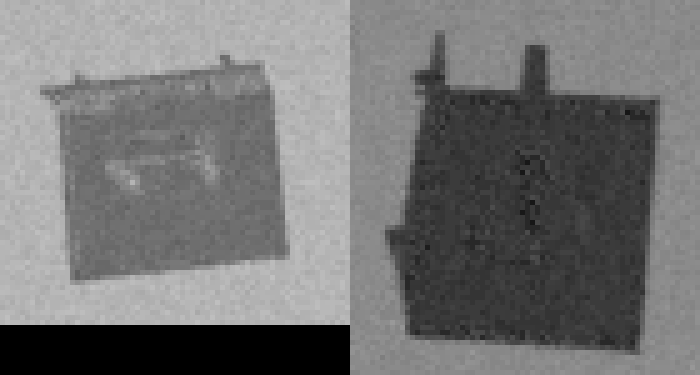

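The silhouettes are clean, with the tabs visible at the back in both views. I'll fit the pose to them.

```bash
cat > fit_tray.py <<'E'
from h import *
ROI=dict(top=(220,170,70,65),side=(255,240,70,75))
tg={}
for n,(x0,y0,w,h) in ROI.items():
    im=cv2.imread(f"pics/{n}0.png").astype(float)[y0:y0+h,x0:x0+w]
    ch=(im[:,:,2]-im[:,:,0])/im.sum(2)
    bg,fg=dict(top=(.0545,.029),side=(.0385,.007))[n]
    tg[n]=cv2.GaussianBlur(np.clip((bg-ch)/(bg-fg),0,1),(0,0),.6)
def cost(p,cams):
    return sum(((cv2.GaussianBlur(mask(n,TRAY,(p[0]/1e3,p[1]/1e3,0,p[2]/100),*ROI[n]),(0,0),.6)-tg[n])**2).sum() for n in cams)
for cams in (["top"],["side"],["top","side"]):
    best=min((minimize(cost,[x,y,yw],args=(cams,),method="Nelder-Mead",options=dict(initial_simplex=np.array([[x,y,yw],[x+8,y,yw],[x,y+8,yw],[x,y,yw+8]]))) for x,y,yw in [(530,245,8),(540,240,3)]),key=lambda q:q.fun)
    print(cams,best.x.round(2),best.fun)
p=best.x;pose=(p[0]/1e3,p[1]/1e3,0,p[2]/100)
o=[wire(cv2.imread(f"pics/{n}0.png"),n,TRAY,pose,ROI[n][0],ROI[n][1],70,65,5.7) for n in("top","side")]
cv2.imwrite("pics/fit_tray.png",np.hstack(o))
print("grip",tf(np.array([[0,0,.111]]),*pose))
E
python3 fit_tray.py
```

```text
['top'] [535.19 237.42  20.49] 27.80450501087762
['side'] [538.31 235.31  20.88] 23.480690846249615
['top', 'side'] [537.15 236.4   21.18] 74.02037629082947
grip [[0.53715394 0.23640225 0.111     ]]
```

View pics/fit_tray.png

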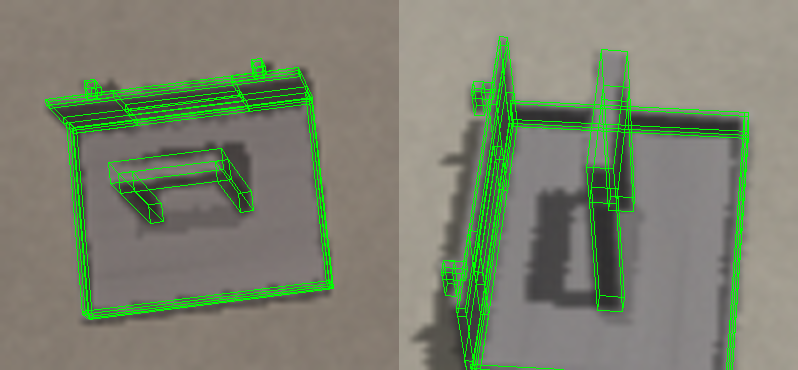

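```bash
cat > fit_foot.py <<'E'
from h import *
ROI=dict(top=(345,165,80,75),side=(280,135,75,70))
FOOT=[box(-85,85,-100,100,0,14)]
tg={}
for n,(x0,y0,w,h) in ROI.items():
    im=cv2.imread(f"pics/{n}0.png").astype(float)[y0:y0+h,x0:x0+w].sum(2)/3
    bg,fg=np.percentile(im,90),np.percentile(im,25); print(n,bg,fg)
    tg[n]=np.clip((bg-im)/(bg-fg),0,1)
def cost(p,cams):
    return sum(np.minimum(np.abs(cv2.GaussianBlur(mask(n,FOOT,(p[0]/1e3,p[1]/1e3,0,p[2]/100),*ROI[n]),(0,0),.5)-tg[n]),1).sum() for n in cams)
for cams in (["top"],["side"],["top","side"]):
    best=min((minimize(cost,[x,y,yw],args=(cams,),method="Nelder-Mead",options=dict(initial_simplex=np.array([[x,y,yw],[x+8,y,yw],[x,y+8,yw],[x,y,yw+8]]))) for x,y,yw in [(560,-190,-8),(570,-205,-3),(565,-195,-12)]),key=lambda q:q.fun)
    print(cams,best.x.round(2),best.fun)
    if len(cams)==1:
        p=best.x;pose=(p[0]/1e3,p[1]/1e3,0,p[2]/100)
p=best.x;pose=(p[0]/1e3,p[1]/1e3,0,p[2]/100)
o=[wire(cv2.imread(f"pics/{n}0.png"),n,FOOT,pose,ROI[n][0],ROI[n][1],75,70,5.3) for n in("top","side")]
cv2.imwrite("pics/fit_foot.png",np.hstack(o))
E
python3 fit_foot.py
```

```text
top 126.66666666666667 59.0
side 155.33333333333334 61.333333333333336
['top'] [ 580.52 -213.06   -3.55] 243.07687814166067
['side'] [ 583.75 -214.97   -3.09] 330.7192267065091
['top', 'side'] [ 581.53 -213.76   -4.08] 627.3867724084753
```

View pics/fit_foot.png

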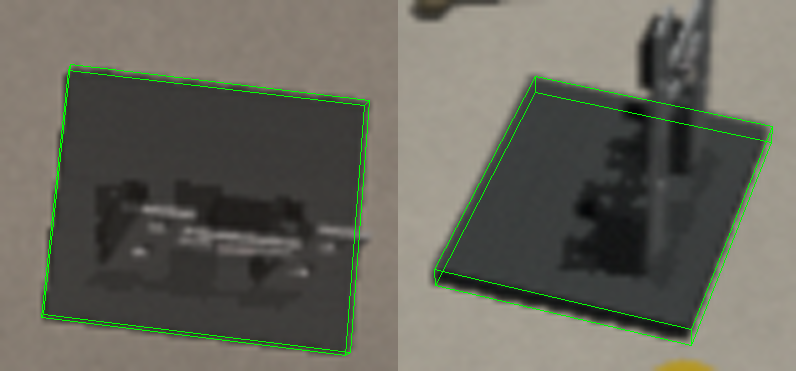

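```bash
cat > ov.py <<'E'
from h import *
import sys
d=float(sys.argv[1]);dz=float(sys.argv[2]);out=sys.argv[3]
o=[]
for n,(fx,fy),(x0,y0) in (("top",(580.5,-213.1),(350,180)),("side",(583.7,-215),(300,115))):
    yaw=-.037;c,s=np.cos(yaw),np.sin(yaw)
    pose=((fx+d*c)/1e3,(fy+d*s)/1e3,dz/1e3,yaw)
    im=cv2.imread(f"pics/{n}0.png")
    o.append(np.vstack([wire(im,n,POSTS,pose,x0,y0,70,48,5.7),cv2.resize(im[y0:y0+48,x0:x0+70],None,fx=5.7,fy=5.7,interpolation=cv2.INTER_CUBIC)]))
cv2.imwrite(out,np.hstack(o))
E
python3 ov.py -20 0 pics/ov1.png
```

```text
(no output)
```

View pics/ov1.png

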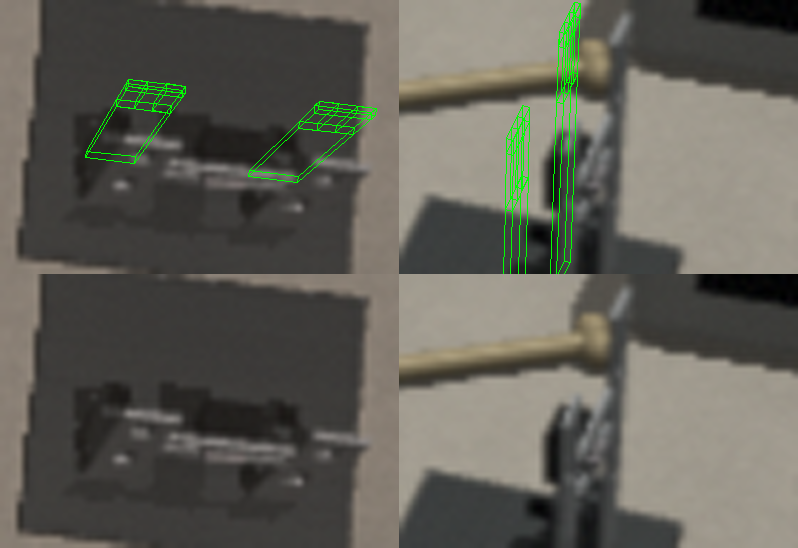

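```bash
python3 ov.py -45 0 pics/ov2.png
```

```text
(no output)
```

View pics/ov2.png

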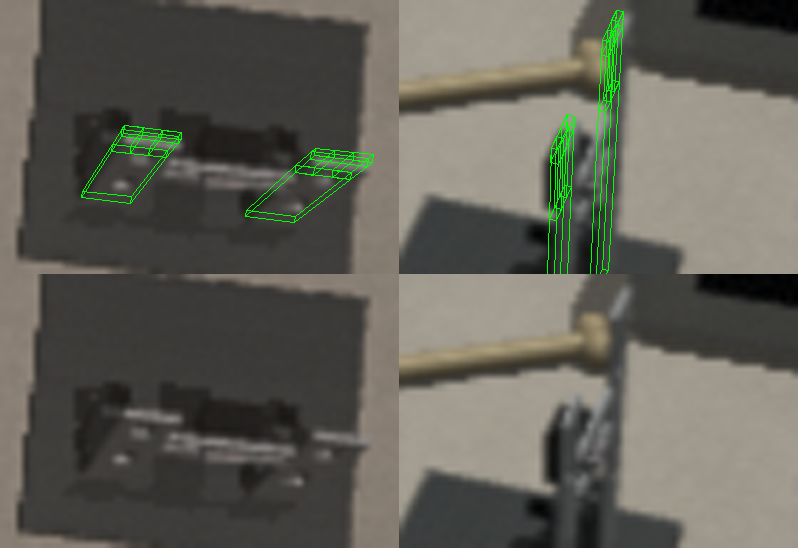

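```bash
python3 ov.py -49 -4 pics/ov3.png
```

```text
(no output)
```

View pics/ov3.png

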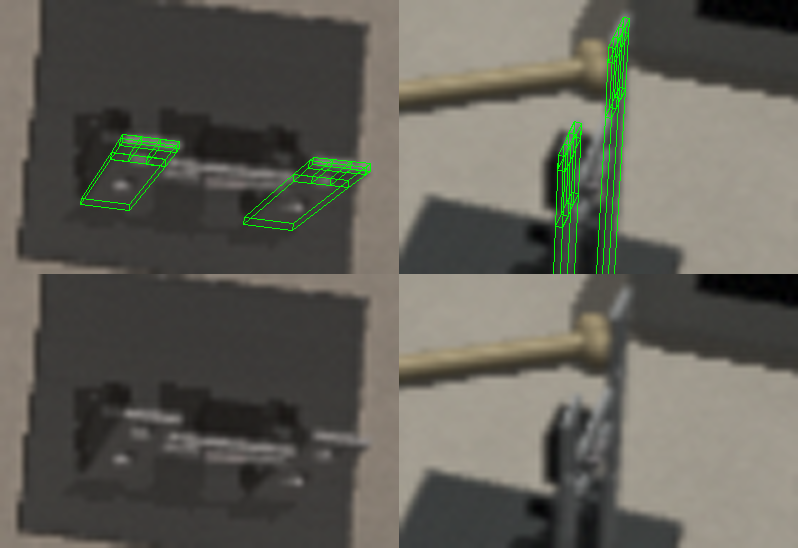

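```bash
python3 - <<'E'
from h import *
t=cv2.imread("pics/top0.png"); s=cv2.imread("pics/side0.png")
cv2.imwrite("pics/c3.png",np.hstack([cv2.resize(t[170:400,440:640],None,fx=2,fy=2),cv2.resize(s[0:230,330:530],None,fx=2,fy=2)]))
for n in C:
    R=cv2.Rodrigues(C[n]["rvec"])[0]; print(n,(-R.T@C[n]["tvec"]).round(3))
    print(proj(n,[[.286,-.666,.231],[.286,-.666,.5]]).round())
def ray(n,u,v,z):
    c=C[n];R=cv2.Rodrigues(c["rvec"])[0];o=-R.T@c["tvec"];d=R.T@np.linalg.inv(c["intrinsics"])@[u,v,1];return (o+d*(z-o[2])/d[2]).round(3)
print("lampbase",ray("top",515,355,.02),ray("side",460,120,.02))
for z in (.1,.2,.3,.4): print(z,"lamphead top",ray("top",490,297,z),"device disk",ray("top",527,243,z))
E
```

```text
side [0.319 0.817 1.002]
[[429.  63.]
 [446. -15.]]
top [ 0.295 -0.012  1.334]
[[555. 306.]
 [633. 313.]]
lampbase [ 0.119 -0.656  0.02 ] [ 0.121 -0.647  0.02 ]
0.1 lamphead top [ 0.294 -0.543  0.1  ] device disk [ 0.472 -0.662  0.1  ]
0.2 lamphead top [ 0.294 -0.5    0.2  ] device disk [ 0.458 -0.61   0.2  ]
0.3 lamphead top [ 0.294 -0.457  0.3  ] device disk [ 0.443 -0.557  0.3  ]
0.4 lamphead top [ 0.294 -0.414  0.4  ] device disk [ 0.429 -0.504  0.4  ]
```

View pics/c3.png

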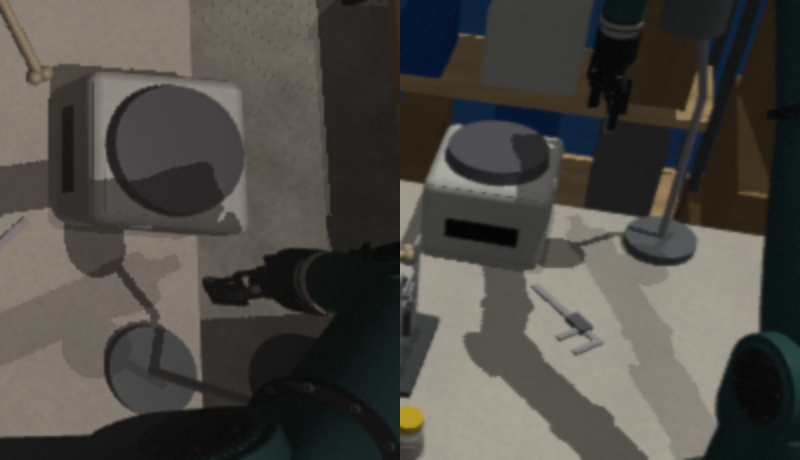

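```bash
python3 - <<'E'
from h import *
for z in (.1,.2,.3,.4,.5): print(z,proj("side",[[.12,-.65,z]]).round(),proj("top",[[.12,-.65,z]]).round())
def ray(n,u,v,z):
    c=C[n];R=cv2.Rodrigues(c["rvec"])[0];o=-R.T@c["tvec"];d=R.T@np.linalg.inv(c["intrinsics"])@[u,v,1];return (o+d*(z-o[2])/d[2]).round(3)
for z in (.3,.35,.4,.45): print(z, ray("side",477,8,z),ray("side",480,20,z))
# light dir from tray handle shadow etc: stand post top shadow unknown
E
```

```text
0.1 [[466. 102.]] [[526. 360.]]
0.2 [[473.  79.]] [[545. 367.]]
0.3 [[481.  53.]] [[568. 375.]]
0.4 [[490.  25.]] [[596. 386.]]
0.5 [[500.  -7.]] [[632. 399.]]
0.3 [ 0.138 -1.039  0.3  ] [ 0.126 -0.924  0.3  ]
0.35 [ 0.151 -0.907  0.35 ] [ 0.139 -0.8    0.35 ]
0.4 [ 0.164 -0.774  0.4  ] [ 0.153 -0.676  0.4  ]
0.45 [ 0.177 -0.642  0.45 ] [ 0.167 -0.552  0.45 ]
```

```bash
python3 -m creep '[[0.06,0.18,0.04,0.1,100],[0.06,0.18,0.04,0.1,100],[0.06,0.18,0.04,0.1,100],[0.06,0.18,0.04,0.1,100],[0.06,0.18,0.04,0.1,100]]'; python3 -m creep '[[0.06,0.18,0.04,0.1,100],[0.06,0.18,0.04,0.1,100],[0.06,0.18,0.04,0.1,100],[0.06,0.18,0.04,0.1,100],[0.06,0.18,0.04,0.1,100]]'
```

```text
t: 1.12
position: [0.3466, -0.4845, 0.2718]
tcp_rot: [2.973, 1.015, 0.0]
wrist_force: [0.9, 0.6, 0.1]
width: 0.0854
t: 1.53
position: [0.4065, -0.3044, 0.312]
tcp_rot: [2.823, 1.378, 0.0]
wrist_force: [0.3, -0.3, -0.3]
width: 0.0851
```

```bash
python3 -m creep '[[0.04,0.18,0,0.12,100],[0.04,0.18,0,0.12,100],[0.04,0.18,0,0.12,100],[0.04,0.18,0,0.12,100],[0.04,0.18,0,0.12,100]]'; python3 -m creep '[[0.04,0.18,0,0.12,100],[0.04,0.18,0,0.12,100],[0.04,0.18,0,0.12,100],[0.04,0.18,0,0.12,100],[0.04,0.18,0,0.12,100]]';python3 -m creep '[[0.04,0.18,0,0.11,100],[0.04,0.18,0,0.11,100],[0.04,0.18,0,0.11,100],[0.04,0.18,0,0.11,100],[0.04,0.18,0,0.11,100]]'
```

```text
t: 1.95
position: [0.4463, -0.1245, 0.3118]
tcp_rot: [2.584, 1.784, 0.001]
wrist_force: [-0.4, 0.1, -0.4]
width: 0.0849
t: 2.37
position: [0.4863, 0.0555, 0.3117]
tcp_rot: [2.289, 2.151, 0.001]
wrist_force: [0.9, -0.1, -0.5]
width: 0.0857
t: 2.78
position: [0.5265, 0.2354, 0.3115]
tcp_rot: [1.973, 2.444, 0.0]
wrist_force: [0.5, 0.2, -0.2]
width: 0.0852
```

```bash
python3 - <<'E'
from h import *
s=r.sense();p=s["position"];a=2*np.arctan2(s["tcp_rot"][1],s["tcp_rot"][0])
print(p,a-np.pi/2,"d units",(np.array([.537,.2364,.092])-p)/.2,(.21-(a-np.pi/2))/.5,s["joints"].round(2))
E
```

```text
[0.52649104 0.23542807 0.31153801] 0.2123015346374264 d units [ 0.05254478  0.00485963 -1.09769004] -0.004603069274852822 [-0.06  0.37 -0.58  1.85  0.23  1.   -0.52]
```

```bash
python3 -m creep '[[0.05,0.005,-0.18,0,100],[0,0,-0.18,0,100],[0,0,-0.18,0,100],[0,0,-0.16,0,100],[0,0,0,0,100]]'; python3 - <<'E'
from h import *
t=r.capture("top")[:,:,::-1]; s=r.capture("side")[:,:,::-1]
cv2.imwrite("pics/g1.png",np.hstack([cv2.resize(t[140:260,200:330],(520,480))[:, :400],cv2.resize(s[190:310,240:340],(400,480))]))
E
```

```text
t: 3.2
position: [0.5323, 0.232, 0.1654]
tcp_rot: [-1.973, -2.438, 0.018]
wrist_force: [-0.3, -0.6, -0.3]
width: 0.0854
```

View pics/g1.png

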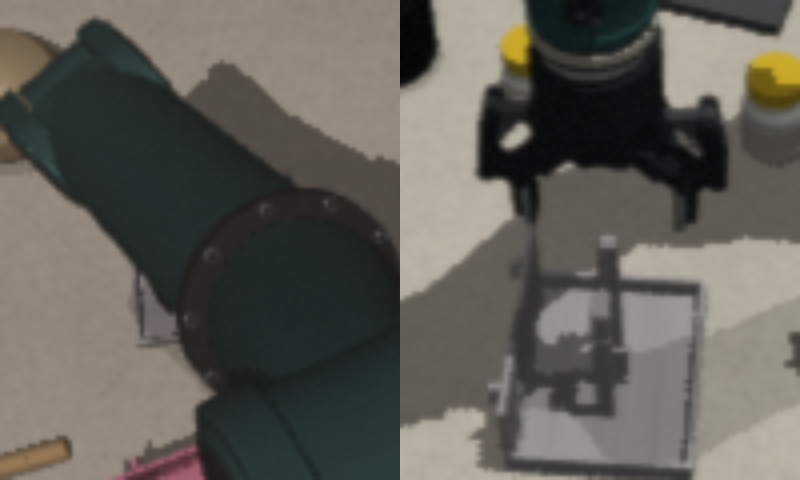

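The side view shows the open gripper above the tray's handle, bar at about (608,245) in the crop, between the jaws. The pose reached is slightly off, so I'll check the settling and joints.

```bash
python3 -m creep '[[0,0,0,0,100]]'; python3 -c "
from bench import r;s=r.sense();print(s['joints'].round(3),s['tcp_rot'],s['joint_vel'].round(3),s['wrist_force'])"
```

```text
t: 3.38
position: [0.5375, 0.2359, 0.1733]
tcp_rot: [1.976, 2.441, 0.005]
wrist_force: [-0.4, 0.4, 0.6]
width: 0.0852
[-0.13   0.534 -0.499  1.96   0.372  0.735 -0.64 ] [1.97569041 2.44098681 0.0050546 ] [ 0.005 -0.018 -0.008 -0.013  0.004 -0.004 -0.004] [-0.36785798  0.40108104  0.58455923]
```

```bash
python3 -m creep '[[0,0,-0.08,0,100],[0,0,-0.08,0,100],[0,0,-0.08,0,100],[0,0,-0.08,0,100],[0,0,-0.08,0,100]]'; python3 -m creep '[[0,0,0,0,100],[0,0,0,0,60],[0,0,0,0,40],[0,0,0,0,25],[0,0,0,0,15]]';  python3 -m creep '[[0,0,0,0,0],[0,0,0,0,0],[0,0,0,0,0],[0,0,0,0,0],[0,0,0,0,0]]'
```

```text
t: 3.8
position: [0.5387, 0.236, 0.0938]
tcp_rot: [1.976, 2.439, 0.009]
wrist_force: [0.1, -0.6, 0.6]
width: 0.0853
t: 4.22
position: [0.5372, 0.2354, 0.0928]
tcp_rot: [1.976, 2.441, 0.004]
wrist_force: [0.6, 0.5, -0.2]
width: 0.039
t: 4.63
position: [0.537, 0.2352, 0.0917]
tcp_rot: [1.976, 2.441, 0.002]
wrist_force: [1.5, -0.1, 2.0]
width: 0.0111
```

```bash
python3 -m creep '[[0,0,0,0,0],[0,0,0.03,0,0],[0,0,0.06,0,0],[0,0,0.08,0,0],[0,0,0.08,0,0]]'; python3 -m creep '[[0,0,0.1,0,0],[0,0,0.1,0,0],[0,0,0.1,0,0],[0,0,0,0,0],[0,0,0,0,0]]'; python3 - <<'E'
from h import *
s=r.capture("side")[:,:,::-1]
cv2.imwrite("pics/l1.png",cv2.resize(s[150:310,220:380],None,fx=3.5,fy=3.5))
x=r.sense();print(x['wrist_force'],x['wrist_torque'],x['width'],x['joints'].round(2))
E
```

```text
t: 5.05
position: [0.5345, 0.2341, 0.1413]
tcp_rot: [-1.975, -2.441, 0.005]
wrist_force: [-0.0, -0.1, -3.7]
width: 0.0108
t: 5.47
position: [0.536, 0.2349, 0.2021]
tcp_rot: [1.976, 2.442, 0.002]
wrist_force: [-0.6, 0.1, -4.3]
width: 0.0114
[-0.38111182  0.12309139 -4.86267201] [-0.01563146  0.07737586 -0.01320325] 0.011255173196356235 [-0.11  0.5  -0.52  1.94  0.34  0.79 -0.61]
```

View pics/l1.png

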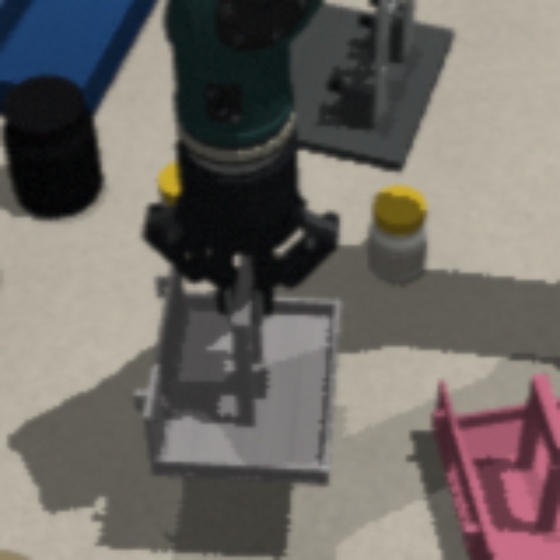

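```bash
python3 -m creep '[[-0.03,-0.06,0.01,-0.03,0],[-0.06,-0.12,0.01,-0.05,0],[-0.075,-0.15,0.01,-0.05,0],[-0.075,-0.15,0.01,-0.05,0],[-0.075,-0.15,0.01,-0.05,0]]'; python3 -m creep '[[-0.06,-0.15,0,-0.05,0],[-0.03,-0.16,0,-0.05,0],[-0.02,-0.16,0,-0.05,0],[-0.02,-0.16,0,-0.05,0],[-0.02,-0.16,0,-0.05,0]]'; python3 -m creep '[[-0.02,-0.16,0,-0.02,0],[-0.02,-0.14,0,0,0],[-0.02,-0.1,0,0,0],[-0.02,-0.06,0,0,0],[0,0,0,0,0]]'; python3 - <<'E'
from h import *
x=r.sense();p=x["position"];a=2*np.arctan2(x["tcp_rot"][1],x["tcp_rot"][0])-np.pi/2
print(p,a,x["wrist_force"],x["joints"].round(2),"units",(np.array([.4164,-.2092,.212])-p)/.2,(-.037-a)/.5)
E
```

```text
t: 5.93
position: [0.4703, 0.1063, 0.2098]
tcp_rot: [-2.114, -2.321, 0.007]
wrist_force: [0.3, -0.6, -2.5]
width: 0.0108
t: 6.35
position: [0.4404, -0.0512, 0.2102]
tcp_rot: [-2.255, -2.184, 0.005]
wrist_force: [0.2, 0.5, -2.9]
width: 0.0111
t: 6.77
position: [0.4234, -0.1448, 0.2098]
tcp_rot: [-2.271, -2.166, 0.007]
wrist_force: [-0.5, 0.2, -3.2]
width: 0.0111
[ 0.42337343 -0.14478711  0.20984508] -6.330368219690499 [-0.49447505  0.16529165 -3.21531528] [ 0.58  0.31 -0.44  2.22  0.21  0.66 -0.05] units [-0.03486717 -0.32206446  0.01077462] 12.586736439380998
```

```bash
python3 -m creep '[[-0.01,-0.06,0.01,0.02,0],[-0.01,-0.1,0,0,0],[-0.01,-0.1,0,0,0],[-0.005,-0.06,0,0,0],[0,0,0,0,0]]'; python3 -m creep '[[0,0,0,0,0],[0,0,0,0,0],[0,0,0,0,0]]'; python3 - <<'E'
from h import *
x=r.sense();p=x["position"];a=(2*np.arctan2(x["tcp_rot"][1],x["tcp_rot"][0])-np.pi/2+np.pi/2)%np.pi-np.pi/2
print(p,a,x["wrist_force"],x["wrist_torque"],x["joints"].round(2))
for n in("top","side"): cv2.imwrite(f"pics/{n}1.png",r.capture(n)[:,:,::-1])
t=cv2.imread("pics/top1.png");s=cv2.imread("pics/side1.png")
cv2.imwrite("pics/p1.png",np.hstack([cv2.resize(t[150:280,330:430],None,fx=4,fy=4),cv2.resize(s[90:220,280:380],None,fx=4,fy=4)]))
E
```

```text
t: 7.18
position: [0.4185, -0.2072, 0.2124]
tcp_rot: [-2.258, -2.182, 0.003]
wrist_force: [-0.5, -0.2, -4.2]
width: 0.0112
t: 7.43
position: [0.42, -0.2035, 0.213]
tcp_rot: [-2.251, -2.189, -0.0]
wrist_force: [-0.6, 0.6, -4.0]
width: 0.0112
[ 0.41996805 -0.20349602  0.21301114] -0.027832227924516673 [-0.59722823  0.57641624 -3.9645389 ] [-0.02760738  0.00280841 -0.00389732] [ 0.7   0.32 -0.42  2.18  0.21  0.68  0.1 ]
```

View pics/p1.png

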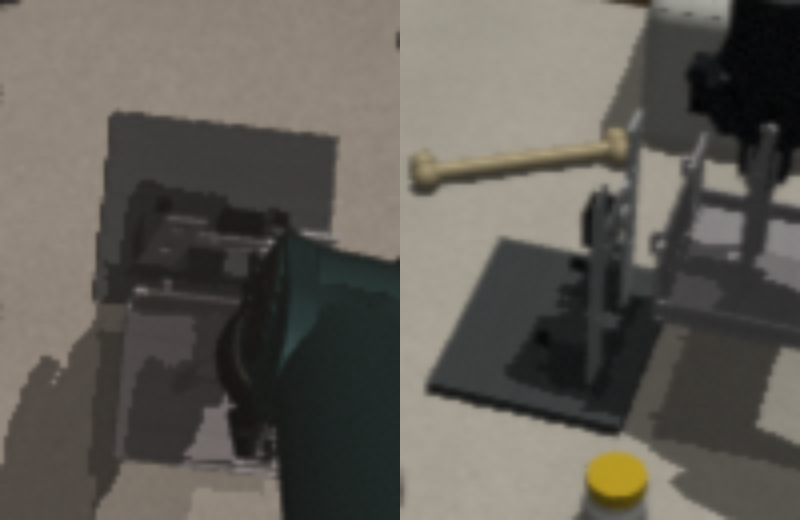

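```bash
cat > ov2.py <<'E'
from h import *
import sys
k=sys.argv[1]; pose=tuple(float(v) for v in sys.argv[2:6]); sp=tuple(float(v) for v in sys.argv[6:10])
o=[]
for n,(x0,y0,w,h),sh in (("top",(350,190,66,80),(-.0018,.0008)),("side",(310,100,66,80),(.0018,-.0012))):
    im=cv2.imread(f"pics/{n}{k}.png")
    a=wire(im,n,TRAY,(pose[0]+sh[0],pose[1]+sh[1])+pose[2:],x0,y0,w,h,6)
    b=wire(im,n,POSTS,(sp[0]+sh[0],sp[1]+sh[1])+sp[2:],x0,y0,w,h,6,(0,0,255))
    m=(b!=cv2.resize(im[y0:y0+h,x0:x0+w],None,fx=6,fy=6,interpolation=cv2.INTER_CUBIC)).any(2)
    a[m]=b[m]; o.append(a)
cv2.imwrite(f"pics/ovp{k}.png",np.hstack(o))
E
python3 ov2.py 1 0.42 -0.2023 0.1213 -0.0278 0.5333 -0.2121 -0.004 -0.037
```

```text
(no output)
```

View pics/ovp1.png

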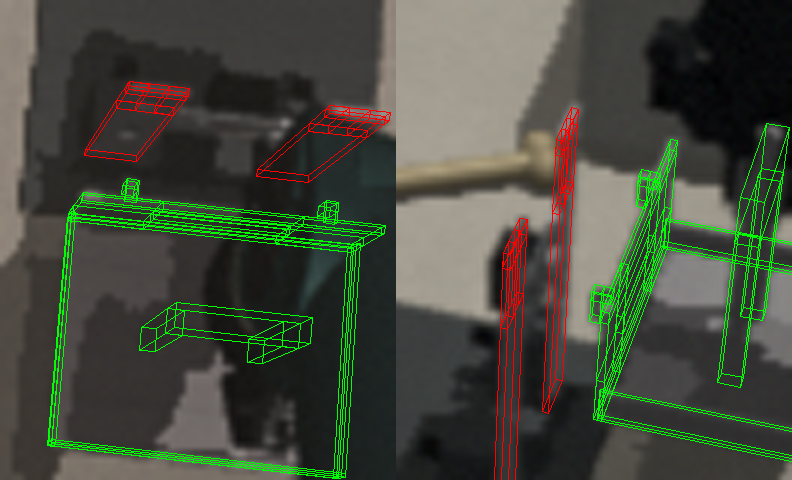

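```bash
python3 - <<'E'
from h import *
im=cv2.imread("pics/top1.png"); im=cv2.convertScaleAbs(im,alpha=1.6)
pose=(0.42-.0018,-.2023+.0008,.1213,-.0278)
x0,y0,w,h=355,195,48,75
a=wire(im,"top",TRAY,pose,x0,y0,w,h,8)
b=cv2.resize(im[y0:y0+h,x0:x0+w],None,fx=8,fy=8,interpolation=cv2.INTER_CUBIC)
cv2.imwrite("pics/z1.png",np.hstack([a,b]))
im=cv2.imread("pics/side1.png"); im=cv2.convertScaleAbs(im,alpha=1.4)
pose=(0.42+.0018,-.2023-.0012,.1213,-.0278)
x0,y0,w,h=335,110,50,65
a=wire(im,"side",TRAY,pose,x0,y0,w,h,8)
b=cv2.resize(im[y0:y0+h,x0:x0+w],None,fx=8,fy=8,interpolation=cv2.INTER_CUBIC)
cv2.imwrite("pics/z2.png",np.hstack([a,b]))
E
```

```text
(no output)
```

View pics/z1.png

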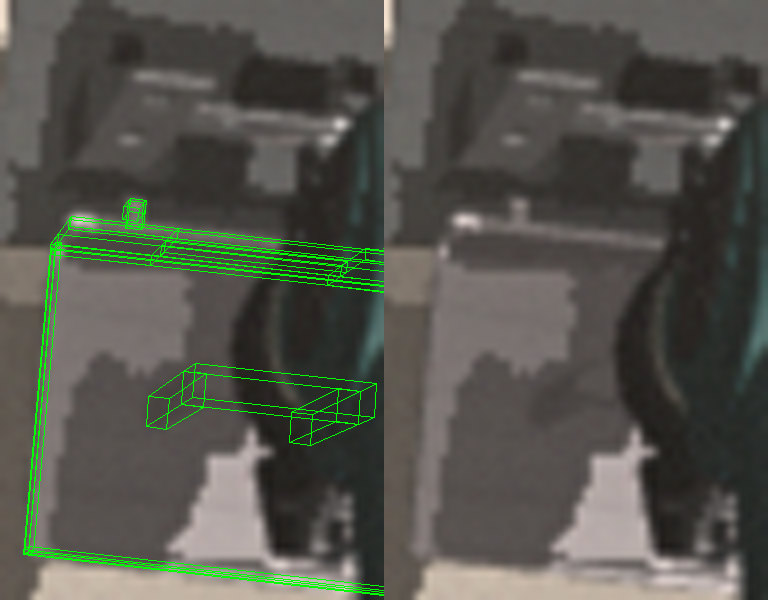

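View pics/z2.png

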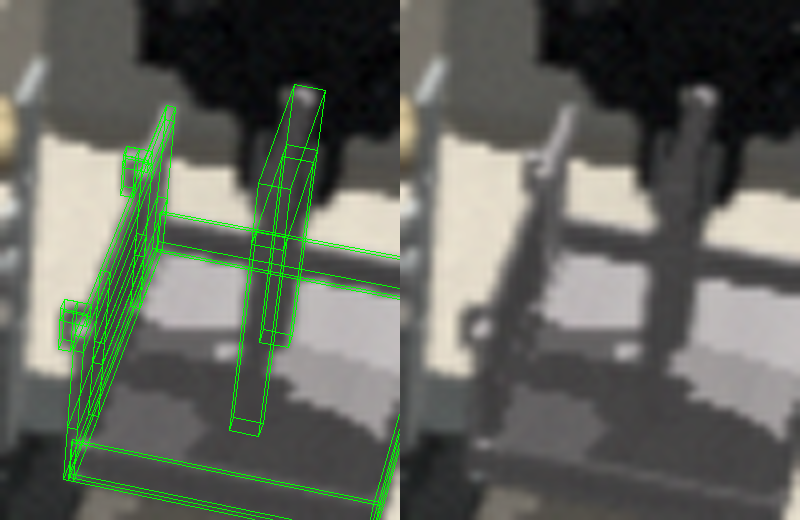

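The tray model lines up with both images to about 1 mm. The top view has the left tab at (134,210) in the crop and the left post top at (136–215,80). I'll make the lateral and yaw correction, then approach.

```bash
python3 -m creep '[[0,-0.028,0,-0.018,0],[0.04,-0.0015,0,0,0],[0.04,-0.0015,0,0,0],[0.04,-0.0015,0,0,0],[0,0,0,0,0]]'; python3 -m creep '[[0,0,0,0,0],[0,0,0,0,0],[0,0,0,0,0]]'; python3 - <<'E'
from h import *
x=r.sense();p=x["position"];a=(2*np.arctan2(x["tcp_rot"][1],x["tcp_rot"][0]))%np.pi-np.pi/2
print(p,a,x["wrist_force"])
for n in("top","side"): cv2.imwrite(f"pics/{n}2.png",r.capture(n)[:,:,::-1])
S=np.array([.5333,-.2121]);psi=-.037;c,s=np.cos(psi),np.sin(psi)
tr=p[:2]+.0012*np.array([-np.sin(a),np.cos(a)])
d=tr+.062*np.array([np.cos(a),np.sin(a)])-S
print("tabs in stand",c*d[0]+s*d[1],-s*d[0]+c*d[1])
t=cv2.convertScaleAbs(cv2.imread("pics/top2.png"),alpha=1.6);s=cv2.imread("pics/side2.png")
cv2.imwrite("pics/p2.png",np.hstack([cv2.resize(t[190:255,355:405],None,fx=8,fy=8,interpolation=cv2.INTER_CUBIC),cv2.resize(s[105:170,310:360],None,fx=8,fy=8,interpolation=cv2.INTER_CUBIC)]))
E
```

```text
t: 7.95
position: [0.4478, -0.2116, 0.2138]
tcp_rot: [2.261, 2.177, 0.005]
wrist_force: [-0.2, -0.2, -2.9]
width: 0.0115
t: 8.2
position: [0.4436, -0.2115, 0.2131]
tcp_rot: [-2.264, -2.177, 0.001]
wrist_force: [-0.3, 0.0, -3.7]
width: 0.0111
[ 0.44360455 -0.21147428  0.2130753 ] -0.03896272705439863 [-0.34784741  0.0349099  -3.74843001]
tabs in stand -0.027654966846876364 -0.001614375882093753
```

View pics/p2.png

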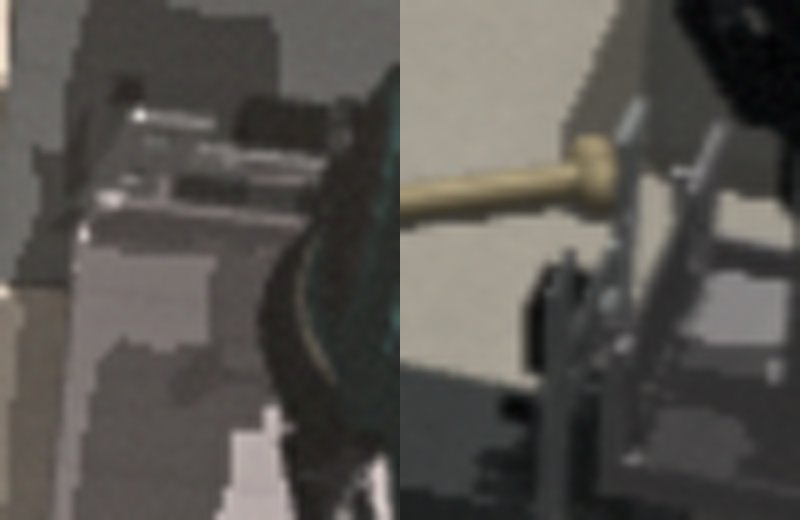

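```bash
cat > z3.py <<'E'
from h import *
import sys
k=sys.argv[1];dy=float(sys.argv[2])/1e3
x=r.sense();p=x["position"];a=(2*np.arctan2(x["tcp_rot"][1],x["tcp_rot"][0]))%np.pi-np.pi/2
tr=p[:2]+(.0012+dy)*np.array([-np.sin(a),np.cos(a)])
o=[]
for n,sh,(x0,y0,w,h) in (("top",(-.0018,.0008),(355,190,50,65)),("side",(.0018,-.0012),(310,105,50,65))):
    im=cv2.convertScaleAbs(cv2.imread(f"pics/{n}{k}.png"),alpha=1.5)
    A=wire(im,n,TRAY[9:13]+TRAY[5:7],(tr[0]+sh[0],tr[1]+sh[1],p[2]-.0917,a),x0,y0,w,h,8)
    B=wire(im,n,POSTS[2:],(.5333+sh[0],-.2121+sh[1],-.004,-.037),x0,y0,w,h,8,(0,0,255))
    m=(B!=cv2.resize(im[y0:y0+h,x0:x0+w],None,fx=8,fy=8,interpolation=cv2.INTER_CUBIC)).any(2); A[m]=B[m]; o.append(A)
cv2.imwrite(f"pics/z3_{k}.png",np.hstack(o))
E
python3 z3.py 2 0
```

```text
(no output)
```

View pics/z3_2.png

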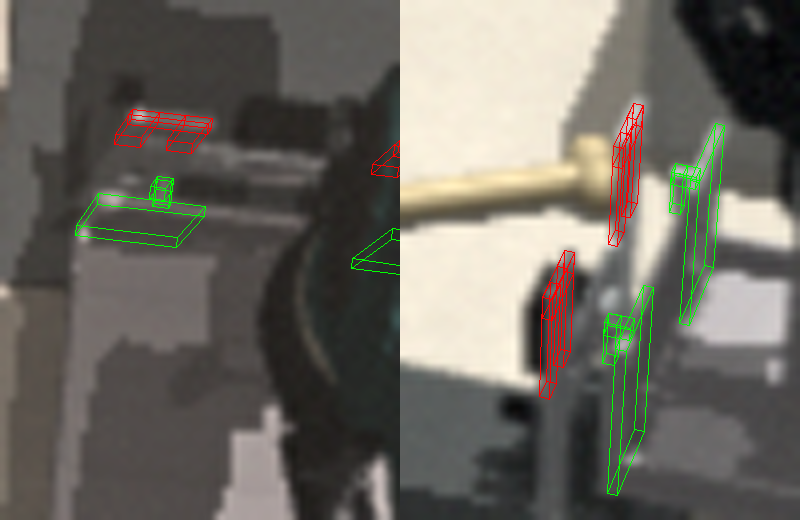

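```bash
python3 -m creep '[[0.02,0.005,0,0,0],[0.02,-0.001,0,0,0],[0.02,-0.001,0,0,0],[0,0,0,0,0],[0,0,0,0,0]]'; python3 -m creep '[[0.01,0,0,0,0],[0.01,0,0,0,0],[0.01,-0.001,0,0,0],[0,0,0,0,0],[0,0,0,0,0]]'; cat > st.py <<'E'
from h import *
x=r.sense();p=x["position"];a=(2*np.arctan2(x["tcp_rot"][1],x["tcp_rot"][0]))%np.pi-np.pi/2
S=np.array([.5330,-.2128]);psi=-.037;c,s=np.cos(psi),np.sin(psi)
tr=p[:2]+.0012*np.array([-np.sin(a),np.cos(a)])
d=tr+.062*np.array([np.cos(a),np.sin(a)])-S
print("t",round(x["t"],2),"TCP",p.round(4),"yaw",a.round(4),"F",x["wrist_force"].round(1),"T",x["wrist_torque"].round(2),"tabs mm",((c*d[0]+s*d[1])*1e3).round(1),((-s*d[0]+c*d[1])*1e3).round(1),"above nominal",((p[2]-.0917-.1)*1e3).round(1))
E
python3 st.py
```

```text
t: 8.72
position: [0.4568, -0.211, 0.2134]
tcp_rot: [2.264, 2.178, 0.0]
wrist_force: [-0.3, -0.4, -3.4]
width: 0.0114
t: 9.13
position: [0.4624, -0.2112, 0.2133]
tcp_rot: [2.264, 2.178, 0.0]
wrist_force: [1.5, 0.7, -3.8]
width: 0.0113
t 9.13 TCP [ 0.4624 -0.2112  0.2133] yaw -0.0388 F [ 1.5  0.7 -3.8] T [ 0.01 -0.    0.01] tabs mm -8.6 0.1 above nominal 21.6
```

```bash
python3 -m creep '[[0.005,0,0,0,0],[0.005,0,0,0,0],[0,0,0,0,0]]'; python3 st.py;  python3 -m creep '[[0.005,0,0,0,0],[0.005,-0.001,0,0,0],[0,0,0,0,0]]'; python3 st.py
```

```text
t: 9.38
position: [0.4645, -0.2112, 0.2134]
tcp_rot: [2.264, 2.178, 0.0]
wrist_force: [0.1, 1.3, -3.6]
width: 0.0112
t 9.38 TCP [ 0.4645 -0.2112  0.2134] yaw -0.0389 F [ 0.1  1.3 -3.6] T [-0.01  0.04 -0.02] tabs mm -6.5 0.1 above nominal 21.7
t: 9.63
position: [0.4666, -0.2115, 0.2134]
tcp_rot: [2.264, 2.178, 0.0]
wrist_force: [0.5, 0.6, -4.5]
width: 0.0108
t 9.63 TCP [ 0.4666 -0.2115  0.2134] yaw -0.0389 F [ 0.5  0.6 -4.5] T [0.02 0.06 0.09] tabs mm -4.4 -0.0 above nominal 21.7
```

```bash
python3 -m creep '[[0.005,0,0,0,0],[0.005,0,0,0,0],[0,0,0,0,0]]'; python3 st.py;  python3 -m creep '[[0.005,0,0,0,0],[0.005,-0.001,0,0,0],[0,0,0,0,0]]'; python3 st.py;python3 - <<'E'
from h import *
for n in("top","side"): cv2.imwrite(f"pics/{n}3.png",r.capture(n)[:,:,::-1])
t=cv2.convertScaleAbs(cv2.imread("pics/top3.png"),alpha=1.6);s=cv2.imread("pics/side3.png")
cv2.imwrite("pics/p3.png",np.hstack([cv2.resize(t[190:255,355:405],None,fx=8,fy=8,interpolation=cv2.INTER_CUBIC),cv2.resize(s[105:170,310:360],None,fx=8,fy=8,interpolation=cv2.INTER_CUBIC)]))
E
```

```text
t: 9.88
position: [0.4686, -0.2114, 0.2134]
tcp_rot: [2.264, 2.178, 0.0]
wrist_force: [-0.6, 0.3, -3.7]
width: 0.0113
t 9.88 TCP [ 0.4686 -0.2114  0.2134] yaw -0.0389 F [-0.6  0.3 -3.7] T [ 0.04  0.07 -0.06] tabs mm -2.4 0.1 above nominal 21.7
t: 10.13
position: [0.4702, -0.2116, 0.2133]
tcp_rot: [-2.264, -2.178, 0.0]
wrist_force: [-0.1, -0.8, -3.6]
width: 0.0115
t 10.13 TCP [ 0.4702 -0.2116  0.2133] yaw -0.0388 F [-0.1 -0.8 -3.6] T [-0.01  0.01  0.01] tabs mm -0.8 -0.1 above nominal 21.6
```

View pics/p3.png

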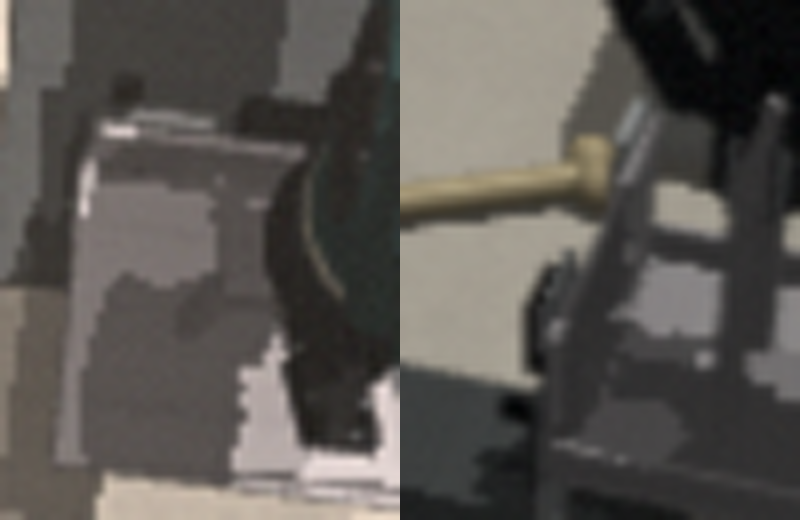

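The tabs have gone into the slots (side view: back plate against the near post, around (560,330)), and there's no force yet. I'll keep going gently until the plate touches.

```bash
python3 -m creep '[[0.005,0,0,0,0],[0,0,0,0,0],[0,0,0,0,0]]'; python3 st.py;  python3 -m creep '[[0.005,0,0,0,0],[0,0,0,0,0],[0,0,0,0,0]]'; python3 st.py; python3 -m creep '[[0.005,0,0,0,0],[0,0,0,0,0],[0,0,0,0,0]]'; python3 st.py
```

```text
t: 10.48
position: [0.4704, -0.2117, 0.2131]
tcp_rot: [-2.263, -2.177, 0.002]
wrist_force: [-2.3, -0.7, -3.5]
width: 0.0112
t 10.48 TCP [ 0.4704 -0.2117  0.2131] yaw -0.0389 F [-2.3 -0.7 -3.5] T [-0.05  0.45  0.1 ] tabs mm -0.6 -0.1 above nominal 21.4
t: 10.73
position: [0.4707, -0.2117, 0.213]
tcp_rot: [-2.262, -2.176, 0.004]
wrist_force: [-4.6, -0.8, -0.4]
width: 0.0108
t 10.73 TCP [ 0.4707 -0.2117  0.213 ] yaw -0.0387 F [-4.6 -0.8 -0.4] T [-0.    1.06  0.17] tabs mm -0.3 -0.1 above nominal 21.3
t: 10.98
position: [0.4708, -0.2117, 0.2128]
tcp_rot: [-2.262, -2.175, 0.006]
wrist_force: [-6.5, -0.7, -0.6]
width: 0.0113
t 10.98 TCP [ 0.4708 -0.2117  0.2128] yaw -0.039 F [-6.5 -0.7 -0.6] T [-0.01  1.37  0.25] tabs mm -0.2 -0.1 above nominal 21.1
```

```bash
python3 -m creep '[[-0.013,0,0,0,0],[0,0,0,0,0],[0,0,-0.01,0,0],[0,0,-0.01,0,0],[0,0,0,0,0]]'; python3 st.py;  python3 -m creep '[[0,0,-0.01,0,0],[0,0,-0.01,0,0],[0,0,0,0,0],[0,0,0,0,0]]'; python3 st.py
```

```text
t: 11.4
position: [0.4705, -0.2114, 0.2089]
tcp_rot: [-2.264, -2.178, -0.0]
wrist_force: [-3.1, 0.8, -3.4]
width: 0.0112
t 11.4 TCP [ 0.4705 -0.2114  0.2089] yaw -0.0388 F [-3.1  0.8 -3.4] T [0.04 0.72 0.22] tabs mm -0.5 0.2 above nominal 17.2
t: 11.73
position: [0.4705, -0.2114, 0.205]
tcp_rot: [-2.264, -2.177, -0.0]
wrist_force: [-2.1, 0.1, -5.0]
width: 0.011
t 11.73 TCP [ 0.4705 -0.2114  0.205 ] yaw -0.039 F [-2.1  0.1 -5. ] T [0.13 0.74 0.19] tabs mm -0.5 0.2 above nominal 13.3
```

```bash
python3 -m creep '[[0,0,-0.01,0,0],[0,0,0,0,0],[0,0,0,0,0]]'; python3 st.py;  python3 -m creep '[[0,0,-0.01,0,0],[0,0,0,0,0],[0,0,0,0,0]]'; python3 st.py;  python3 -m creep '[[0,0,-0.01,0,0],[0,0,0,0,0],[0,0,0,0,0]]'; python3 st.py
```

```text
t: 11.98
position: [0.4702, -0.2115, 0.2032]
tcp_rot: [-2.264, -2.177, 0.001]
wrist_force: [-4.8, 1.1, -0.2]
width: 0.011
t 11.98 TCP [ 0.4702 -0.2115  0.2032] yaw -0.0394 F [-4.8  1.1 -0.2] T [0.26 1.05 0.02] tabs mm -0.8 0.0 above nominal 11.5
t: 12.23
position: [0.4699, -0.2116, 0.2013]
tcp_rot: [-2.264, -2.176, 0.002]
wrist_force: [-4.7, 0.4, 1.0]
width: 0.011
t 12.23 TCP [ 0.4699 -0.2116  0.2013] yaw -0.0395 F [-4.7  0.4  1. ] T [0.23 1.29 0.05] tabs mm -1.1 -0.1 above nominal 9.6
t: 12.48
position: [0.4699, -0.2118, 0.1994]
tcp_rot: [-2.264, -2.177, 0.002]
wrist_force: [-5.8, 0.5, 1.0]
width: 0.0112
t 12.48 TCP [ 0.4699 -0.2118  0.1994] yaw -0.0395 F [-5.8  0.5  1. ] T [0.25 1.26 0.08] tabs mm -1.0 -0.3 above nominal 7.7
```

```bash
for i in 1; do :; done; python3 -m creep '[[0,0,-0.01,0,0],[0,0,0,0,0],[0,0,0,0,0]]'; python3 st.py;  python3 -m creep '[[0,0,-0.01,0,0],[0,0,0,0,0],[0,0,0,0,0]]'; python3 st.py;  python3 -m creep '[[0,0,-0.01,0,0],[0,0,0,0,0],[0,0,0,0,0]]'; python3 st.py
```

```text
t: 12.73
position: [0.4699, -0.2118, 0.1975]
tcp_rot: [-2.264, -2.176, 0.002]
wrist_force: [-5.8, 0.3, 1.9]
width: 0.0114
t 12.73 TCP [ 0.4699 -0.2118  0.1975] yaw -0.0397 F [-5.8  0.3  1.9] T [0.16 1.37 0.03] tabs mm -1.1 -0.3 above nominal 5.8
t: 12.98
position: [0.4698, -0.2119, 0.1955]
tcp_rot: [-2.265, -2.176, 0.002]
wrist_force: [-5.6, 1.1, 3.3]
width: 0.0112
t 12.98 TCP [ 0.4698 -0.2119  0.1955] yaw -0.0398 F [-5.6  1.1  3.3] T [ 0.14  1.35 -0.01] tabs mm -1.2 -0.4 above nominal 3.8
t: 13.23
position: [0.4696, -0.212, 0.1931]
tcp_rot: [-2.264, -2.176, 0.003]
wrist_force: [-6.2, 0.4, -0.2]
width: 0.0106
t 13.23 TCP [ 0.4696 -0.212   0.1931] yaw -0.0396 F [-6.2  0.4 -0.2] T [-0.01  1.29  0.07] tabs mm -1.4 -0.5 above nominal 1.4
```

```bash
python3 -m creep '[[0,0,-0.005,0,0],[0,0,0,0,0],[0,0,0,0,0]]'; python3 st.py;  python3 -m creep '[[0,0,-0.005,0,0],[0,0,0,0,0],[0,0,0,0,0]]'; python3 st.py
```

```text
t: 13.48
position: [0.4701, -0.2119, 0.1914]
tcp_rot: [-2.265, -2.176, 0.001]
wrist_force: [-1.9, -1.2, -9.6]
width: 0.0113
t 13.48 TCP [ 0.4701 -0.2119  0.1914] yaw -0.0397 F [-1.9 -1.2 -9.6] T [-0.22  0.73 -0.07] tabs mm -0.8 -0.4 above nominal -0.3
t: 13.73
position: [0.4706, -0.2119, 0.1911]
tcp_rot: [2.264, 2.178, -0.0]
wrist_force: [-2.2, -1.1, -8.4]
width: 0.0111
t 13.73 TCP [ 0.4706 -0.2119  0.1911] yaw -0.0386 F [-2.2 -1.1 -8.4] T [-0.32  0.77  0.13] tabs mm -0.4 -0.3 above nominal -0.6
```

```bash
python3 -m creep '[[0,0,-0.005,0,0],[0,0,0,0,0],[0,0,0,0,0]]'; python3 st.py;  python3 -m creep '[[0,0,-0.005,0,0],[0,0,0,0,0],[0,0,0,0,0]]'; python3 st.py
```

```text
t: 13.98
position: [0.4706, -0.2118, 0.1905]
tcp_rot: [2.264, 2.178, -0.001]
wrist_force: [-3.1, -0.9, -4.1]
width: 0.0113
t 13.98 TCP [ 0.4706 -0.2118  0.1905] yaw -0.0388 F [-3.1 -0.9 -4.1] T [-0.23  1.02  0.17] tabs mm -0.4 -0.2 above nominal -1.2
t: 14.23
position: [0.4706, -0.2117, 0.1896]
tcp_rot: [2.264, 2.178, -0.0]
wrist_force: [-5.1, -0.5, 0.6]
width: 0.0112
t 14.23 TCP [ 0.4706 -0.2117  0.1896] yaw -0.0387 F [-5.1 -0.5  0.6] T [-0.03  1.14  0.22] tabs mm -0.4 -0.1 above nominal -2.1
```

```bash
python3 -m creep '[[0,0,-0.005,0,0],[0,0,0,0,0],[0,0,0,0,0]]'; python3 st.py;  python3 -m creep '[[0,0,-0.005,0,0],[0,0,0,0,0],[0,0,0,0,0]]'; python3 st.py;python3 - <<'E'
from h import *
for n in("top","side"): cv2.imwrite(f"pics/{n}4.png",r.capture(n)[:,:,::-1])
t=cv2.convertScaleAbs(cv2.imread("pics/top4.png"),alpha=1.6);s=cv2.convertScaleAbs(cv2.imread("pics/side4.png"),alpha=1.4)
cv2.imwrite("pics/p4.png",np.hstack([cv2.resize(t[190:255,355:405],None,fx=8,fy=8,interpolation=cv2.INTER_CUBIC),cv2.resize(s[105:170,310:360],None,fx=8,fy=8,interpolation=cv2.INTER_CUBIC)]))
E
```

```text
t: 14.48
position: [0.4706, -0.2117, 0.1895]
tcp_rot: [2.264, 2.178, -0.001]
wrist_force: [-6.9, -0.6, 7.1]
width: 0.0111
t 14.48 TCP [ 0.4706 -0.2117  0.1895] yaw -0.0388 F [-6.9 -0.6  7.1] T [0.05 1.56 0.26] tabs mm -0.4 -0.1 above nominal -2.2
t: 14.73
position: [0.4705, -0.2117, 0.1893]
tcp_rot: [2.264, 2.177, -0.002]
wrist_force: [-9.4, 0.7, 13.6]
width: 0.0109
t 14.73 TCP [ 0.4705 -0.2117  0.1893] yaw -0.0389 F [-9.4  0.7 13.6] T [0.2  1.93 0.26] tabs mm -0.5 -0.1 above nominal -2.4
```

View pics/p4.png

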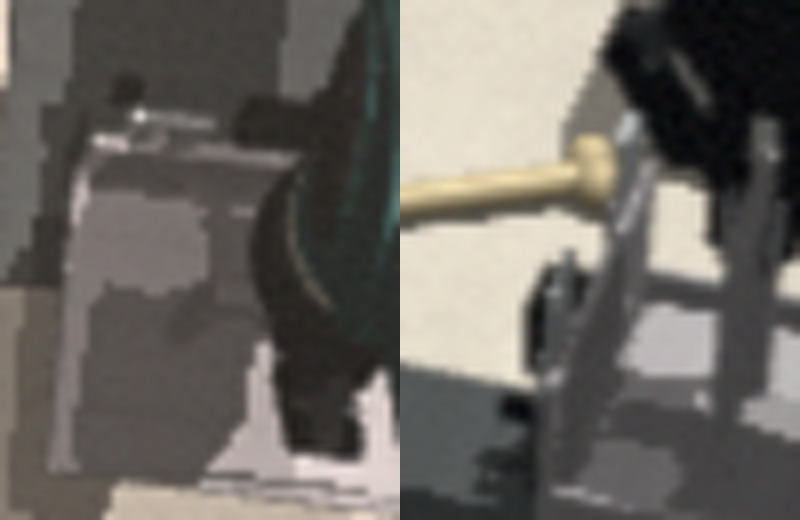

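The tray has bottomed: a hard stop at TCP z ≈ 0.1895 (about 2.3 mm below nominal), pressed with about 17 N. The snap came about 2 mm above that. Next I'll relax the preload and give a gentle upward tug to confirm it's locked.

```bash
python3 -m creep '[[-0.005,0,0.005,0,0],[-0.005,0,0.005,0,0],[0,0,0,0,0],[0,0,0,0,0]]'; python3 st.py;  python3 -m creep '[[0,0,0.005,0,0],[0,0,0,0,0],[0,0,0,0,0]]'; python3 st.py; python3 -m creep '[[0,0,0.005,0,0],[0,0,0,0,0],[0,0,0,0,0]]'; python3 st.py
```

```text
t: 15.17
position: [0.4701, -0.2114, 0.1896]
tcp_rot: [2.263, 2.176, 0.004]
wrist_force: [-0.6, 0.7, -3.4]
width: 0.0111
t 15.17 TCP [ 0.4701 -0.2114  0.1896] yaw -0.0391 F [-0.6  0.7 -3.4] T [0.07 0.26 0.05] tabs mm -0.9 0.1 above nominal -2.1
t: 15.42
position: [0.4697, -0.2116, 0.1904]
tcp_rot: [2.263, 2.177, 0.002]
wrist_force: [0.1, 0.0, -4.0]
width: 0.0112
t 15.42 TCP [ 0.4697 -0.2116  0.1904] yaw -0.039 F [ 0.1  0.  -4. ] T [0.   0.04 0.03] tabs mm -1.3 -0.0 above nominal -1.3
t: 15.67
position: [0.4694, -0.2116, 0.191]
tcp_rot: [2.263, 2.177, 0.002]
wrist_force: [2.6, 0.2, -10.2]
width: 0.0111
t 15.67 TCP [ 0.4694 -0.2116  0.191 ] yaw -0.0388 F [  2.6   0.2 -10.2] T [-0.1  -0.48 -0.03] tabs mm -1.6 -0.0 above nominal -0.7
```

Locked: the tug met a firm stop 1.5 mm above the bottom. I'll settle the tray back down and release.

```bash
python3 -m creep '[[0,0,-0.006,0,0],[0,0,-0.006,0,0],[0,0,0,0,0],[0,0,0,0,0]]'; python3 st.py
```

```text
t: 16.0
position: [0.4691, -0.2117, 0.1894]
tcp_rot: [2.263, 2.177, 0.001]
wrist_force: [-0.3, 0.1, -2.5]
width: 0.0112
t 16.0 TCP [ 0.4691 -0.2117  0.1894] yaw -0.0388 F [-0.3  0.1 -2.5] T [ 0.02 -0.25  0.06] tabs mm -1.9 -0.2 above nominal -2.3
```

```bash
python3 -m creep '[[0,0,0,0,10],[0,0,0,0,15],[0,0,0,0,20],[0,0,0,0,30],[0,0,0,0,40]]'; python3 -m creep '[[0,0,0,0,45],[0,0,0,0,45],[0,0,0,0,45]]'; python3 st.py
```

```text
t: 16.42
position: [0.4687, -0.2117, 0.1891]
tcp_rot: [2.264, 2.177, -0.0]
wrist_force: [-0.1, 0.1, -0.3]
width: 0.034
t: 16.67
position: [0.4686, -0.2117, 0.189]
tcp_rot: [2.264, 2.178, -0.0]
wrist_force: [0.0, 0.1, 0.5]
width: 0.0382
t 16.67 TCP [ 0.4686 -0.2117  0.189 ] yaw -0.039 F [0.  0.1 0.5] T [-0.01  0.03  0.04] tabs mm -2.4 -0.2 above nominal -2.7
```

```bash
python3 -m creep '[[0,0,0.02,0,45],[0,0,0.04,0,45],[0,0,0.06,0,45],[0,0,0.08,0,45],[0,0,0.1,0,45]]'; python3 -m creep '[[0,0,0.15,0,45],[0,0,0.15,0,45],[0,0.1,0.1,0,45],[0,0.15,0,0,45],[0,0.18,0,0,45]]';python3 -m creep '[[0,0.18,0,0,45],[0,0.18,0,0,45],[0,0.18,0,0,45],[0,0.1,0,0,45],[0,0,0,0,45]]'; python3 - <<'E'
from h import *
for n in("top","side"): cv2.imwrite(f"pics/{n}5.png",r.capture(n)[:,:,::-1])
t=cv2.convertScaleAbs(cv2.imread("pics/top5.png"),alpha=1.6);s=cv2.convertScaleAbs(cv2.imread("pics/side5.png"),alpha=1.4)
cv2.imwrite("pics/p5.png",np.hstack([cv2.resize(t[185:265,350:420],None,fx=5.7,fy=5.7,interpolation=cv2.INTER_CUBIC),cv2.resize(s[105:185,300:370],None,fx=5.7,fy=5.7,interpolation=cv2.INTER_CUBIC)]))
E
```

```text
t: 17.08
position: [0.4679, -0.2113, 0.2494]
tcp_rot: [-2.263, -2.177, 0.001]
wrist_force: [0.8, -0.0, 0.4]
width: 0.0384
t: 17.5
position: [0.4698, -0.1268, 0.3315]
tcp_rot: [2.266, 2.169, 0.003]
wrist_force: [-0.4, 0.3, 0.3]
width: 0.0385
t: 17.92
position: [0.4684, 0.0084, 0.3303]
tcp_rot: [2.254, 2.188, 0.005]
wrist_force: [-0.2, 0.1, 1.0]
width: 0.0384
```

View pics/p5.png

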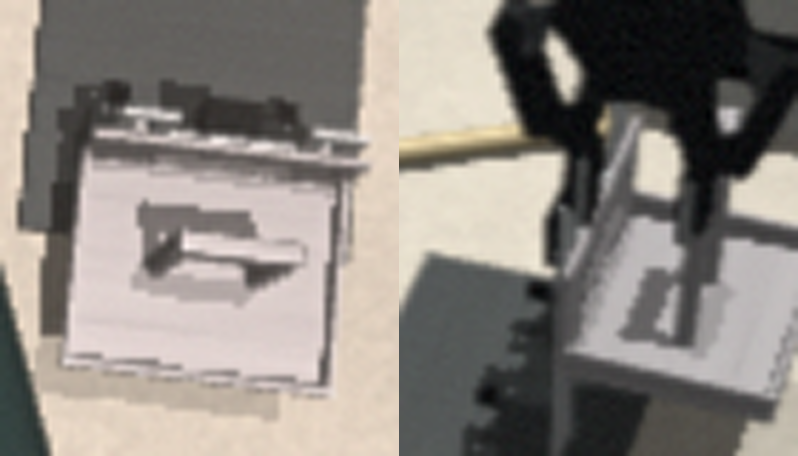

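View pics/side5.png

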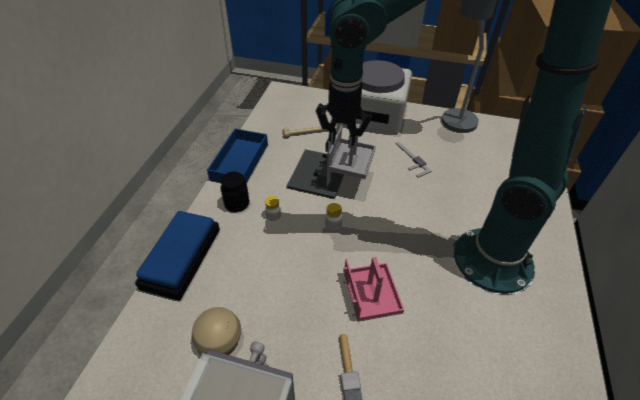

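The tray hangs level on the stand with the gripper clear of it, and the bystanders look unmoved. One last overlay check against the predicted home pose.

```bash
python3 - <<'E'
from h import *
pose=(.4706,-.2105,.0977,-.038)
o=[]
for n,sh,(x0,y0,w,h) in (("top",(-.0018,.0008),(350,185,70,80)),("side",(.0018,-.0012),(310,110,70,80))):
    im=cv2.imread(f"pics/{n}5.png"); o.append(wire(im,n,TRAY,(pose[0]+sh[0],pose[1]+sh[1])+pose[2:],x0,y0,w,h,5.7))
cv2.imwrite("pics/fin.png",np.hstack(o))
a=cv2.imread("pics/top0.png");b=cv2.imread("pics/top5.png")
for q in ["jar_a","canister","cranial_cap","caliper","brush","bone"]:
    print(q,[[round(v,3) for v in d["location"]] for d in r.find_in("top",q) if d["conf"]>.5])
E
python3 st.py
```

```text
jar_a [[0.674, -0.433, 0.018]]
canister [[0.786, -0.003, 0.111]]
cranial_cap [[0.662, 0.425, 0.077]]
caliper [[0.256, -0.369, 0.001]]
brush [[0.325, 0.461, 0.019]]
bone [[0.673, -0.43, 0.021], [0.32, 0.459, 0.018]]
t 18.32 TCP [0.4686 0.001  0.3288] yaw -0.0415 F [-0.5  0.6 -0.2] T [ 0.02 -0.06  0.04] tabs mm -10.3 212.2 above nominal 137.1
```

View pics/fin.png

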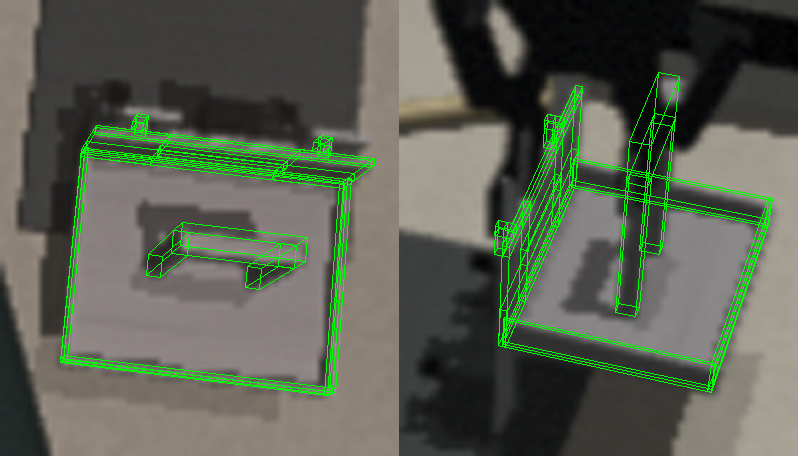

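```bash
python3 -c "
from bench import r; print(r.close_job())"
```

```text
the job is handed in; nothing more can be done
None
```

I hung the grey steel tray on the upper slots, pressed it home, released it and handed the job in at about 18 s. No verdict was reported.

- **Hooking:** the tabs went through the slots with almost no force, about 24 mm above the height where it later bottomed, until the back plate touched the posts.
- **Pressing:** wedging began about 14 mm above the bottom. The snap came about 2 mm above it, and the tray hit a hard stop about 2.3 mm below the nominal seat, where I stopped at about 17 N.
- **Lock test:** a gentle upward tug after relaxing met firm resistance 1.5 mm up, so the catch is over the strip. That is by feel only; neither camera shows the catch clearly.
- **Final look:** after release the tray hangs level and square, and the fitted model matches both pictures to about 1–2 mm. The gripper had moved clear of the tray.
- **Bystanders:** they look unmoved in the last side picture. I did not measure their positions against the start, and the detector mistook the bone for a jar in that last check.
- **Disagreement:** the images put the slots about 4 mm below nominal, but the felt bottom was 2.3 mm below. I took the felt value.

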